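Reset the spring-button bottle bay to wide and stand the bottle in it

ROBOT

A 7-joint arm with a two-finger parallel gripper is mounted at the origin on a cart in front of the work surface, level with it; the furniture and walls round the work are solid. World frame = base frame: x ahead of the robot, y to its left, z up, the work surface at z = 0. Lengths are in m, angles in rad, forces in N, time in s.
With the tool pointing down it reaches from about 0.35 to 0.9 m from the base axis. Payload 8.1 kg.
Tool frame: the origin (TCP) lies on the front face of the gripper's body, between the roots of the fingers; the fingertips stand 73 mm ahead of it and the grasp point (between the pads) lies 54 mm ahead of it (robot.grip_depth is the distance from the TCP to the grasp point, in m); z points along the fingers, y is the line along which they close (so a half turn about z gives the same grasp; the last joint's range is limited). The gripper opens to 85 mm and grips with 20 to 120 N. Pads are 22 mm wide; open, the fingers measure 114 mm over their backs; the gripper's body (76 mm by 85 mm) begins 54 mm behind the grasp point. The pads swing forward as they close: fully open they stand 13 mm farther back than shut.
Start: joints at [-1.314, 0.434, 0.025, 1.573, -0.012, 1.134, -0.075], TCP at [0.22, 0.585, 0.304] pointing down, gripper open.
Joint ranges: [-2.62, 2.62], [-0.44, 2.09], [-1.27, 1.32], [0.08, 2.57], [-1.32, 4.46], [0.12, 2], [-2.74, 2.74]. Speed limits (rad/s): [2.22, 2.22, 3.01, 3.01, 3.14, 3.14, 3.14].

INTERFACE

Orientations are given as a rotation vector (axis times angle).
In Python, from workcell import status, imaging, workorder, robot gives the robot as it stands. The module is installed in compiled form; this text tells all that it offers.
- The arm moves only by the shell command python3 -m jog 'ROWS' [FORCE]. ROWS is a JSON object of lists of equal length, an entry for each row: "gripper": the closure, from -1 (fully open) to 1 (shut); "travel": the shift along the tool's x, y, z in mm, a list of three; "turn": the turn about the tool's z in degrees. In form: {"gripper": [gripper, ...], "travel": [[tx, ty, tz], ...], "turn": [turn, ...]}. A call has 1 to 5 rows; each row is the pose to reach, as a shift and turn from the pose commanded when the call began, along the tool's axes at that moment; what a row does not reach only later rows make up. A row lasts 1/12 s, in which the tool goes at most 41.7 mm and 7.16 degrees, less where a joint would pass 70% of its speed; a pose out of reach is approached as far as the arm can. A call with a gripper value outside its range is refused whole. The fingers move at their own pace and stop on an object; FORCE is the grip in N (left out, the last holds). Time passes only in rows, so rows that repeat a pose let the fingers close. It gives the time, the measured TCP pose, the force, the opening and the grip force at its end, in the units of the state.
- status.observe(): the state, without advancing time (a new reading comes with each control period).
- imaging.grab_frame(name): name is "scene" or "top" or "wrist"; returns a dict with "image" (400x640x3 uint8, red, green, blue), "mtx" (3x3 intrinsics, pixels), "extrinsics" (4x4, takes a point from world to camera coordinates); the wrist camera has in their place "hand_eye" (4x4, takes a point from camera to tool coordinates, whose origin is the TCP and whose axes are the flange's). Camera axes: x right, y down, z forward; pixel columns grow to the right and rows downward; lengths in m; the calibration is good to about 2 mm. A picture is of the moment at which its call begins: read the wrist's pose just before it. There is no depth.
- workorder.sign_off(): hands the job in; it is judged then, once.
The state is a dict: "time": time; "joints": joint angles; "joint_vel": joint speeds; "joint_torque": joint torques, N m; "ee_pos": TCP position; "ee_rot": TCP orientation; "contact_force": force on the tool from outside, world axes, zero at the start; "moment": the same for the moment, N m; "finger_gap": finger opening in m; "finger_force": force on a finger pad.
Only numpy, scipy, OpenCV 4.12 (cv2) and the standard library are available. Lean on these libraries where they do the work, as an engineer would, in place of code of your own. Each camera call takes 0.05 s, during which the arm holds its last target. There are 200 camera calls.

TASK

The bottle bay on the bench is locked on its narrow setting. Squeeze its spring button flush and slide the sleeve away from the fixed jaw until the button pops out in the lock plate's hole, feeling for it and never forcing the sleeve against the caught button; then stand the large bottle upright on the bed between the two jaws, without tipping it, and leave the other things where they are.

Things in the scene. Friction and masses are not known exactly. Their poses are not given: they have to be found in the camera images.
- holder: Bottle bay fixed to the bench, long along its y. Grey bed plate, x -45 to 45, y -142 to 155 mm, 8 mm thick; origin on its underside below the button. The button faces -x (toward the robot); y points from button to fixed jaw; z up. A post at y -127 to -109 mm, 72 mm high, carries a square steel rail along y, axis 48 mm above the underside; the button sits in it and stays at y = 0.
- sleeve: Aluminium square tube, 36 x 36 mm, sliding on the rail along the holder's y only; same axes. Origin on the tube axis at its first hole, at the start level with the button (holder y = 0, z = 48 mm). Reaches from y = -20 to 112 mm of its origin. Slides toward holder -y, 84 mm at most, with 2.5 N drag, and stays where left; the bay widens as much as it slides.
- lock_window (a point): Middle of the window in the sleeve's -x wall (sleeve x -18, y 64 mm), in which a steel lock plate shows. Its one 14 mm hole lies anywhere from 48 to 80 mm to the +y of the first hole, differently at each start: feel or look for it. There the button pops out again and blocks the sleeve both ways with 1 mm play; the force then climbs steeply. The button bears at most 16 N sideways.
- button_tip (a point): Tip of the steel spring button, 12 mm diameter, hemispherical end, axis along the holder's x, 48 mm above its underside. Out: tip at holder x = -24.5 mm, 6.5 mm proud of the sleeve's -x wall (2 mm thick, holes 14 mm); flush: x = -18 mm. Spring 2 N out, 3.3 N flush. Unless pressed flush it locks the sleeve rigidly.
- first_hole (a point): Middle of the sleeve's first hole on the outside of its -x wall (sleeve x -18, y 0); the place to pinch across the sleeve (both sides rubber-faced here, no slipping), one pad on the button, pads no farther than 25 mm toward +y (the next hole must stay bare). The pinched button goes flush, and a pull of 6 to 12 N along -y slides its round end under the wall; after 14 mm only 3 to 5 N drag remain.
- moving_jaw (a point): Middle of the moving jaw's face, which looks to +y: an upright plate on the sleeve's end (sleeve y = 118 mm), 60 mm wide, from 10 to 72 mm above the holder's underside. The gap to the fixed jaw is 15 mm at the start, too narrow for the bottle; 63 to 95 mm when wide.
- bay (a point): Point on top of the bed (8 mm above its underside) at the foot of the fixed jaw's inner face, at holder x = 0, y = 133 mm; axes as the holder's. The fixed jaw is an upright plate 60 mm wide, its top 72 mm above the underside. The bottle goes between here and the moving jaw, toward -y.
- bottle: The larger of the two loose bottles: closed round bottle, 48 mm diameter, 90 mm high (straight body to about 60 mm, then shoulder and 20 mm cap), under 0.2 kg, standing; origin at the centre of its underside, z up.
- small_bottle: Bystander: bottle 38 mm diameter, 75 mm high; stands where the large one might have stood (they swap places). Leave.
- timer: Bystander: flat timer 72 x 72 x 19 mm. Leave.
- film_roll: Bystander: roll of film 62 mm diameter, 50 mm high. Leave.
- vial: Bystander: small vial 22 mm diameter, 44 mm high. Leave.
- marker: Bystander: marker pen lying, 122 x 72 x 16 mm over all. Leave.
- hex_key: Bystander: hex key lying, 48 x 98 x 8 mm. Leave.

How it is judged:
By the outcome, as a careful person would: the job done as asked, in the order asked, and still so for the second after the job is handed in, with the robot touching nothing.
It also fails if it takes over 54 s, if anything falls off the work surface, if the arm or the gripper's body presses on something with over 40 N, if the wrist force passes 120 N, or if a joint passes its speed limit or range.

## Working session

There is one attempt and no reset: what is moved stays moved. The work goes in short steps, Python scripts to look and compute and a shell command to move; the robot and the scene stay as the last step left them, time stands still between calls to the robot, and variables do not carry over. Pictures are saved under pics/ and viewed, at most 13 in all, crops included, and the job is handed in when it is done.

```bash
mkdir -p pics; cat > h.py <<'E'
import numpy as np, cv2, sys
from scipy.spatial.transform import Rotation as R
from workcell import status, imaging, workorder, robot
def grab(n,save=None):
    s=status.observe(); f=imaging.grab_frame(n)
    if n=='wrist':
        T=np.eye(4); T[:3,:3]=R.from_rotvec(s['ee_rot']).as_matrix(); T[:3,3]=s['ee_pos']
        E=np.linalg.inv(T@np.array(f['hand_eye']))
    else: E=np.array(f['extrinsics'])
    K=np.array(f['mtx'])
    if save: cv2.imwrite(f'pics/{save}.png',f['image'][:,:,::-1]); np.savez(f'pics/{save}.npz',E=E,K=K)
    return f['image'],K,E
def load(n):
    d=np.load(f'pics/{n}.npz'); return d['K'],d['E']
def cast(K,E,px,z):
    C=np.linalg.inv(E); d=C[:3,:3]@np.linalg.inv(K)@np.array([px[0],px[1],1.]); o=C[:3,3]
    return o+d*(z-o[2])/d[2]
def proj(K,E,p):
    q=K@(E[:3,:3]@np.array(p)+E[:3,3]); return q[:2]/q[2]
E
python3 - <<'E'
from h import *
s=status.observe(); print({k:np.round(v,3) for k,v in s.items()})
for n in('scene','top'): _,K,Ex=grab(n,n+'0'); print(n,np.linalg.inv(Ex)[:3,3],K[0,0])
E
```

```text
{'time': np.float64(0.0), 'joints': array([-1.314,  0.435,  0.025,  1.574, -0.012,  1.134, -0.075]), 'joint_vel': array([-0.   ,  0.001,  0.001,  0.   ,  0.   ,  0.001, -0.   ]), 'joint_torque': array([ 0.0000e+00, -6.7046e+01,  1.0260e+00, -3.1622e+01,  1.6000e-02,
        1.2000e-02,  0.0000e+00]), 'ee_pos': array([0.22 , 0.585, 0.303]), 'ee_rot': array([-5.620e-01, -3.091e+00,  2.000e-03]), 'contact_force': array([-0.484,  0.037,  0.183]), 'moment': array([ 0.017, -0.04 , -0.031]), 'finger_force': np.float64(0.0), 'finger_gap': np.float64(0.085)}
scene [ 0.00690881 -0.97927418  0.55552538] 505.2095731493454
top [ 0.39423795 -0.02300887  1.1168225 ] 386.48675723200813
```

View pics/top0.png

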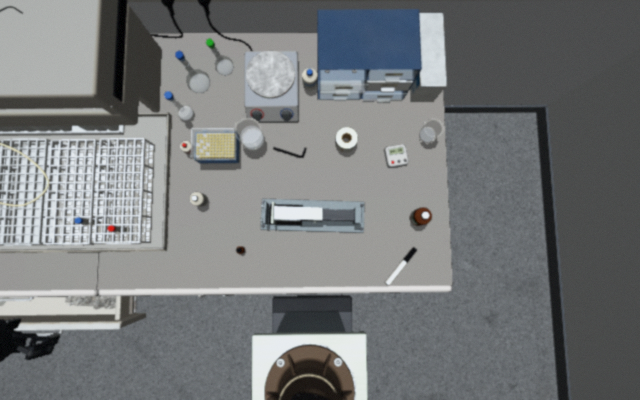

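View pics/scene0.png

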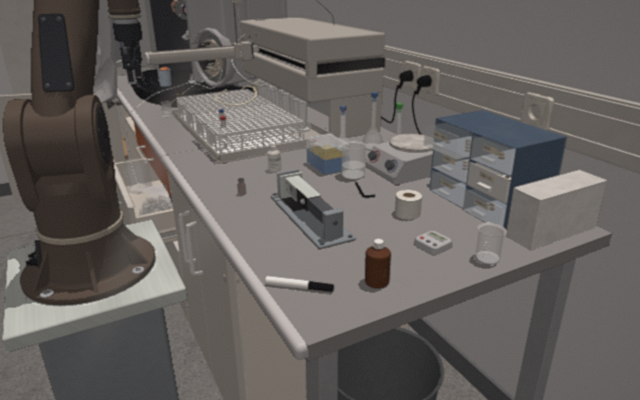

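The top view has image up = +x and left = +y. The bay bed spans px (262–365, 198–232), with the post at the right and the jaws at the left. The large brown bottle is at (422,216) and the small white one at (198,200). The marker is near (401,266).

```bash
python3 - <<'E'
from h import *
K,E=load('top0')
for n,p,z in [('bedL',(263,216),.008),('bedR',(364,215),.008),('sl_right',(323,214),.066),('bottlecap',(425,215),.09),('marker',(401,266),.008)]: print(n,cast(K,E,p,z).round(3))
im=cv2.imread('pics/top0.png')[185:245,250:440]
cv2.imwrite('pics/c1.png',cv2.resize(im,None,fx=4.2,fy=4.2,interpolation=cv2.INTER_CUBIC))
s=status.observe();print(R.from_rotvec(s['ee_rot']).as_matrix().round(3))
f=imaging.grab_frame('wrist');print(np.array(f['hand_eye']).round(3),f['mtx'][0][0])
E
```

```text
bedL [0.481 0.13  0.008]
bedR [ 0.481 -0.161  0.008]
sl_right [ 0.48  -0.042  0.066]
bottlecap [ 0.473 -0.314  0.09 ]
marker [ 0.335 -0.262  0.008]
[[-0.936  0.352 -0.   ]
 [ 0.352  0.936 -0.001]
 [-0.    -0.001 -1.   ]]
[[-0.    -0.961 -0.277  0.07 ]
 [ 1.    -0.    -0.001  0.001]
 [ 0.001 -0.277  0.961 -0.07 ]
 [ 0.     0.     0.     1.   ]] 328.5597708660647
```

View pics/c1.png

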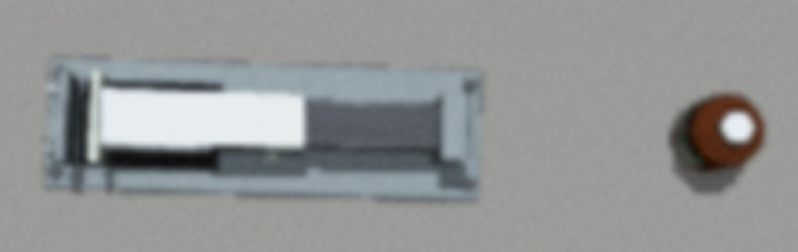

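The crop shows bed corners at about (50,58), (480,72), (46,188) and (477,200), so the yaw is about -1.8°. The white moving jaw is beside the fixed jaw at the left. The button side faces down, toward the robot. Next I'll move to a spot where the wrist camera can see the robot-side wall between the fingers.

```bash
python3 - <<'E'
from h import *
K,E=load('top0')
c=[cast(K,E,(250+u/4.2,185+v/4.2),.008) for u,v in [(50,58),(480,72),(46,188),(477,200)]]
print(np.round(c,3))
y=(c[0]+c[2]-c[1]-c[3]); y/=np.linalg.norm(y); m=sum(c)/4; print(y,m,'O',m-y*.0065)
E
T='[-313,-462,73]'
python3 -m jog '{"gripper":[-1,-1,-1,-1,-1],"travel":[[-313,-462,73],[-313,-462,73],[-313,-462,73],[-313,-462,73],[-313,-462,73]],"turn":[-18.8,-18.8,-18.8,-18.8,-18.8]}'
```

```text
[[ 0.53   0.133  0.008]
 [ 0.518 -0.162  0.008]
 [ 0.441  0.135  0.008]
 [ 0.43  -0.158  0.008]]
[0.04014467 0.99919388 0.        ] [ 0.47999871 -0.01309624  0.008     ] O [ 0.47973777 -0.019591    0.008     ]
time: 0.57
ee_pos: [0.2684, 0.382, 0.2764]
ee_rot: [-0.049, -3.141, 0.0]
contact_force: [1.1, -0.4, -0.3]
finger_gap: 0.0852
finger_force: 0.0
```

```bash
python3 -m jog '{"gripper":[-1,-1,-1,-1,-1],"travel":[[-92,-337,46],[-92,-337,46],[-92,-337,46],[-92,-337,46],[-92,-337,46]],"turn":[0,0,0,0,0]}' ; python3 -m jog '{"gripper":[-1,-1,-1,-1,-1],"travel":[[-40,-138,20],[-40,-138,20],[-40,-138,20],[-40,-138,20],[-40,-138,20]],"turn":[0,0,0,0,0]}'; python3 - <<'E'
from h import *
grab('wrist','w1'); print(status.observe()['joints'].round(2))
E
```

```text
time: 0.98
ee_pos: [0.3162, 0.1812, 0.2495]
ee_rot: [0.05, 3.141, 0.001]
contact_force: [1.5, 1.1, -0.2]
finger_gap: 0.0855
finger_force: 0.0
time: 1.4
ee_pos: [0.3521, 0.0399, 0.2293]
ee_rot: [-0.06, -3.141, 0.002]
contact_force: [-0.3, 0.3, 0.2]
finger_gap: 0.0853
finger_force: 0.0
[-0.54  0.08  0.29  2.29 -0.03  0.78  1.31]
```

View pics/w1.png

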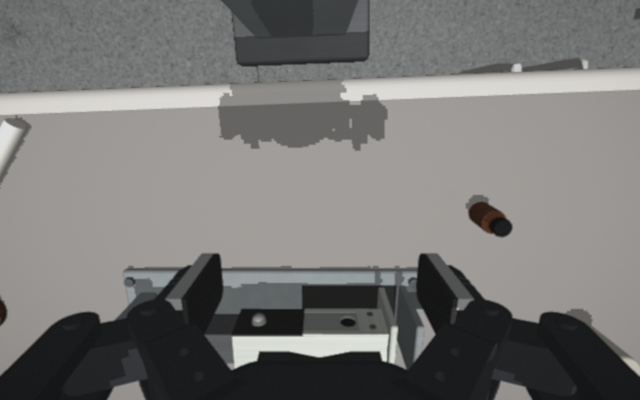

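Through the fingers the wrist view shows the button at about (259,321) and the lock-plate hole at about (348,321). The bed's near corners are at about (128,283) and (413,283).

```bash
python3 - <<'E'
from h import *
K,E=load('w1'); g=cv2.cvtColor(cv2.imread('pics/w1.png'),cv2.COLOR_BGR2RGB)
cv2.imwrite('pics/c2.png',cv2.resize(g[255:375,110:450,::-1],None,fx=2.3,fy=2.3,interpolation=cv2.INTER_CUBIC))
for n,p,z in [('button tip',(259,320),.048),('hole',(348,322),.048),('bed near -y',(128,283),.008),('bed near+y',(413,283),.008),('bed low-y',(128,268),.008),('sl corner',(233,333),.066),('sl corner2',(386,333),.066)]: print(n,cast(K,E,p,z).round(4))
E
```

```text
button tip [ 0.464  -0.0179  0.048 ]
hole [0.4691 0.0613 0.048 ]
bed near -y [ 0.4453 -0.1542  0.008 ]
bed near+y [0.456  0.1295 0.008 ]
bed low-y [ 0.4288 -0.1509  0.008 ]
sl corner [ 0.4628 -0.0364  0.066 ]
sl corner2 [0.4676 0.0916 0.066 ]
```

View pics/c2.png

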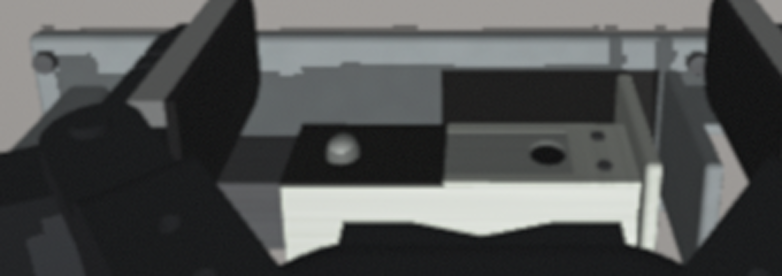

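```bash
python3 -m jog '{"gripper":[-1,-1,-1,-1,-1],"travel":[[-131,-51,59],[-131,-51,59],[-131,-51,59],[-131,-51,59],[-131,-51,59]],"turn":[35,35,35,35,35]}'; python3 -m jog '{"gripper":[-1,-1,-1,-1,-1],"travel":[[0,0,0],[0,0,0],[0,0,0],[0,0,0],[0,0,0]],"turn":[35,35,35,35,35]}';python3 -m jog '{"gripper":[-1,-1,-1,-1],"travel":[[0,0,0],[0,0,0],[0,0,0],[0,0,0]],"turn":[20,20,20,20]}'; python3 - <<'E'
from h import *
grab('wrist','w2'); s=status.observe(); print(s['joints'].round(2)); print(R.from_rotvec(s['ee_rot']).as_matrix().round(3))
K,E=load('w2')
for p in [(.4565,-.017,.048),(.463,-.017,.048),(.481,.117,.072)]: print(proj(K,E,p).round(0))
E
```

```text
time: 1.87
ee_pos: [0.4854, -0.0119, 0.169]
ee_rot: [1.002, 2.975, -0.002]
contact_force: [0.4, 0.3, 0.3]
finger_gap: 0.0853
finger_force: 0.0
time: 2.28
ee_pos: [0.4813, -0.0093, 0.1705]
ee_rot: [-1.848, -2.54, -0.001]
contact_force: [0.5, 0.1, -0.1]
finger_gap: 0.0851
finger_force: 0.0
time: 2.62
ee_pos: [0.4813, -0.0093, 0.1704]
ee_rot: [-2.259, -2.183, 0.0]
contact_force: [-0.3, -0.2, 0.6]
finger_gap: 0.0855
finger_force: 0.0
[-0.62  0.44  0.7   2.11 -0.42  0.73  0.33]
[[ 0.028  1.    -0.   ]
 [ 1.    -0.028  0.   ]
 [ 0.    -0.    -1.   ]]
[280. 236.]
[290. 235.]
[308. -25.]
```

View pics/w2.png

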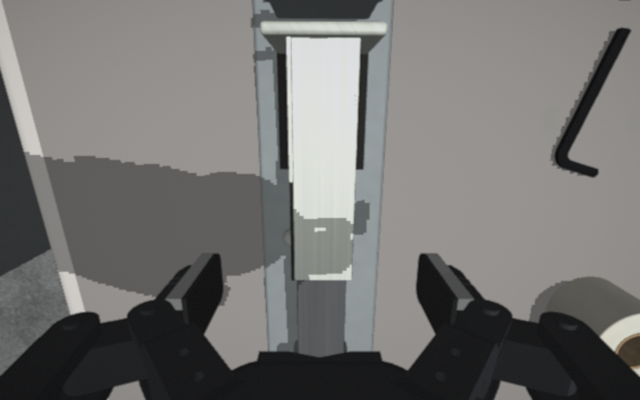

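The wrist view shows the sleeve's top between edges (287,38)–(293,280) and (361,38)–(351,280). Its free end is at row 280, and the button shows faintly at (288,238).

```bash
python3 - <<'E'
from h import *
K,E=load('w2')
for p in [(287,40),(361,40),(293,280),(351,280)]: print(cast(K,E,p,.066).round(4))
print('button',cast(K,E,(288,238),.048).round(4))
E
```

```text
[0.4694 0.0921 0.066 ]
[0.5053 0.0909 0.066 ]
[ 0.465  -0.0381  0.066 ]
[ 0.4994 -0.0393  0.066 ]
button [ 0.4615 -0.0187  0.048 ]
```

```bash
python3 -m jog '{"gripper":[-1,-1,-1,-1],"travel":[[-9,2,35],[-9,2,71],[-9,2,71],[-9,2,71]],"turn":[0.6,0.6,0.6,0.6]}' 40; python3 -m jog '{"gripper":[1,1,1,1,1],"travel":[[0,0,0],[0,0,0],[0,0,0],[0,0,0],[0,0,0]],"turn":[0,0,0,0,0]}' 40;  python3 -m jog '{"gripper":[1,1,1,1,1],"travel":[[0,0,0],[0,0,0],[0,0,0],[0,0,0],[0,0,0]],"turn":[0,0,0,0,0]}' 40
```

```text
time: 3.0
ee_pos: [0.4818, -0.0199, 0.099]
ee_rot: [-2.263, -2.175, 0.005]
contact_force: [1.7, -0.4, 0.7]
finger_gap: 0.0854
finger_force: 0.0
time: 3.42
ee_pos: [0.4823, -0.0198, 0.1009]
ee_rot: [-2.266, -2.174, -0.001]
contact_force: [-4.7, 1.1, 15.9]
finger_gap: 0.0352
finger_force: 39.0
time: 3.83
ee_pos: [0.4823, -0.0198, 0.1008]
ee_rot: [-2.266, -2.174, -0.001]
contact_force: [-6.3, 2.4, 17.1]
finger_gap: 0.0356
finger_force: 38.9
```

```bash
python3 -m jog '{"gripper":[1,1,1,1],"travel":[[0,-0.7,-2],[0,-0.7,-2],[-1,-0.7,-2],[-2,-0.7,-2]],"turn":[0,0,0,0]}' 40;  python3 -m jog '{"gripper":[1,1,1],"travel":[[-1,0,0],[-2,0,0],[-3,0,0]],"turn":[0,0,0]}' 40
```

```text
time: 4.17
ee_pos: [0.4822, -0.0206, 0.1012]
ee_rot: [-2.265, -2.176, -0.0]
contact_force: [5.9, 5.0, -19.8]
finger_gap: 0.0356
finger_force: 50.0
time: 4.42
ee_pos: [0.4821, -0.0234, 0.1012]
ee_rot: [-2.265, -2.176, -0.001]
contact_force: [6.1, 6.0, -19.0]
finger_gap: 0.0354
finger_force: 49.8
```

```bash
python3 -m jog '{"gripper":[1,1,1,1,1],"travel":[[-2,0.35,1],[-4,0.35,1],[-6,0.35,1],[-8,0.35,1],[-10,0.35,1]],"turn":[0,0,0,0,0]}' 40;  python3 -m jog '{"gripper":[1,1,1,1,1],"travel":[[-3,0,0],[-6,0,0],[-9,0,0],[-12,0,0],[-15,0,0]],"turn":[0,0,0,0,0]}' 40
```

```text
time: 4.83
ee_pos: [0.4818, -0.0335, 0.101]
ee_rot: [-2.264, -2.175, -0.002]
contact_force: [-0.7, 5.9, 0.4]
finger_gap: 0.0355
finger_force: 50.7
time: 5.25
ee_pos: [0.4811, -0.0485, 0.101]
ee_rot: [-2.264, -2.175, -0.002]
contact_force: [0.7, 4.6, 0.2]
finger_gap: 0.0353
finger_force: 50.7
```

```bash
python3 -m jog '{"gripper":[1,1,1,1,1],"travel":[[-4,0,0],[-8,0,0],[-12,0,0],[-16,0,0],[-20,0,0]],"turn":[0,0,0,0,0]}' 40;  python3 -m jog '{"gripper":[1,1,1,1,1],"travel":[[-4,0,0],[-8,0,0],[-12,0,0],[-15,0,0],[-17,0,0]],"turn":[0,0,0,0,0]}' 40
```

```text
time: 5.67
ee_pos: [0.4803, -0.0689, 0.101]
ee_rot: [-2.265, -2.175, -0.001]
contact_force: [-1.0, 4.7, 1.1]
finger_gap: 0.0353
finger_force: 50.6
time: 6.08
ee_pos: [0.4796, -0.0867, 0.101]
ee_rot: [-2.266, -2.174, -0.001]
contact_force: [-0.3, 4.4, 6.1]
finger_gap: 0.0352
finger_force: 51.0
```

```bash
python3 -m jog '{"gripper":[1,1,1,1],"travel":[[-1,0,0],[-2,0,0],[-3,0,0],[-4,0,0]],"turn":[0,0,0,0]}' 40
```

```text
time: 6.42
ee_pos: [0.4794, -0.0907, 0.101]
ee_rot: [-2.267, -2.174, -0.001]
contact_force: [-2.4, 5.0, 6.2]
finger_gap: 0.0354
finger_force: 51.1
```

```bash
python3 -m jog '{"gripper":[1,1,1],"travel":[[-0.5,0,0],[-1,0,0],[-1.5,0,0]],"turn":[0,0,0]}' 40
```

```text
time: 6.67
ee_pos: [0.4794, -0.0924, 0.101]
ee_rot: [-2.267, -2.174, -0.0]
contact_force: [-2.0, 3.2, 6.2]
finger_gap: 0.0353
finger_force: 51.2
```

```bash
python3 -m jog '{"gripper":[1,1,1],"travel":[[-0.4,0,0],[-0.8,0,0],[-1.2,0,0]],"turn":[0,0,0]}' 40
```

```text
time: 6.92
ee_pos: [0.4793, -0.0938, 0.101]
ee_rot: [-2.267, -2.174, -0.0]
contact_force: [-2.2, 3.1, 6.4]
finger_gap: 0.0356
finger_force: 51.2
```

Moved 74 mm. I'll keep feeling ahead.

```bash
python3 -m jog '{"gripper":[1,1],"travel":[[-0.5,0,0],[-1,0,0]],"turn":[0,0]}' 40
```

```text
time: 7.08
ee_pos: [0.4793, -0.0949, 0.101]
ee_rot: [-2.267, -2.174, 0.0]
contact_force: [-2.2, 1.6, 6.3]
finger_gap: 0.035
finger_force: 51.2
```

```bash
python3 -m jog '{"gripper":[1,1],"travel":[[-0.4,0,0],[-0.8,0,0]],"turn":[0,0]}' 40
```

```text
time: 7.25
ee_pos: [0.4792, -0.0961, 0.101]
ee_rot: [2.268, 2.174, -0.001]
contact_force: [-1.1, -0.2, 5.1]
finger_gap: 0.0352
finger_force: 51.2
```

```bash
python3 -m jog '{"gripper":[1,1],"travel":[[-0.3,0,0],[-0.5,0,0]],"turn":[0,0]}' 40
```

```text
time: 7.42
ee_pos: [0.4792, -0.0969, 0.101]
ee_rot: [2.268, 2.173, -0.001]
contact_force: [-2.5, -0.6, 5.2]
finger_gap: 0.0354
finger_force: 51.2
```

```bash
python3 -m jog '{"gripper":[1,1],"travel":[[-0.3,0,0],[-0.5,0,0]],"turn":[0,0]}' 40
```

```text
time: 7.58
ee_pos: [0.4792, -0.0975, 0.101]
ee_rot: [2.268, 2.173, -0.001]
contact_force: [-0.7, -0.6, 5.3]
finger_gap: 0.0352
finger_force: 51.2
```

```bash
python3 -m jog '{"gripper":[1,1],"travel":[[-0.3,0,0],[-0.5,0,0]],"turn":[0,0]}' 40
```

```text
time: 7.75
ee_pos: [0.4792, -0.0977, 0.101]
ee_rot: [2.268, 2.173, -0.001]
contact_force: [-2.3, 0.6, 6.2]
finger_gap: 0.0352
finger_force: 51.3
```

```bash
python3 -m jog '{"gripper":[1,1],"travel":[[-0.2,0,0],[-0.4,0,0]],"turn":[0,0]}' 40
```

```text
time: 7.92
ee_pos: [0.4792, -0.0979, 0.101]
ee_rot: [2.268, 2.174, -0.0]
contact_force: [-1.7, 1.4, 6.7]
finger_gap: 0.0351
finger_force: 51.4
```

```bash
python3 -m jog '{"gripper":[1,1],"travel":[[-0.3,0,0],[-0.5,0,0]],"turn":[0,0]}' 40
```

```text
time: 8.08
ee_pos: [0.4792, -0.0981, 0.101]
ee_rot: [-2.268, -2.174, -0.0]
contact_force: [-1.4, 2.3, 6.7]
finger_gap: 0.0353
finger_force: 51.4
```

```bash
python3 -m jog '{"gripper":[1,1],"travel":[[-0.4,0,0],[-0.7,0,0]],"turn":[0,0]}' 40
```

```text
time: 8.25
ee_pos: [0.4791, -0.0987, 0.101]
ee_rot: [-2.267, -2.174, -0.0]
contact_force: [-2.6, 2.4, 7.0]
finger_gap: 0.035
finger_force: 51.4
```

```bash
python3 -m jog '{"gripper":[1,1],"travel":[[-0.3,0,0],[-0.6,0,0]],"turn":[0,0]}' 40
```

```text
time: 8.42
ee_pos: [0.4791, -0.0993, 0.101]
ee_rot: [-2.267, -2.174, -0.0]
contact_force: [-2.9, 1.8, 6.6]
finger_gap: 0.0349
finger_force: 51.4
```

```bash
python3 -m jog '{"gripper":[1,1],"travel":[[-0.2,0,0],[-0.4,0,0]],"turn":[0,0]}' 40
```

```text
time: 8.58
ee_pos: [0.4791, -0.0997, 0.101]
ee_rot: [-2.267, -2.174, -0.0]
contact_force: [-1.7, 2.3, 6.2]
finger_gap: 0.0355
finger_force: 51.4
```

```bash
python3 -m jog '{"gripper":[1,1],"travel":[[-0.2,0,0],[-0.4,0,0]],"turn":[0,0]}' 40; python3 - <<'E'
from h import *
im,K,E=grab('scene','s2')
q=proj(K,E,(.458,-.018,.048)); print(q)
u,v=q.astype(int)
cv2.imwrite('pics/c3.png',cv2.resize(cv2.imread('pics/s2.png')[v-45:v+45,u-60:u+60],None,fx=6,fy=6,interpolation=cv2.INTER_CUBIC))
E
```

```text
time: 8.75
ee_pos: [0.4791, -0.1001, 0.101]
ee_rot: [-2.267, -2.174, -0.0]
contact_force: [-2.1, 2.1, 6.6]
finger_gap: 0.0351
finger_force: 51.4
[300.05082744 201.96020974]
```

View pics/c3.png

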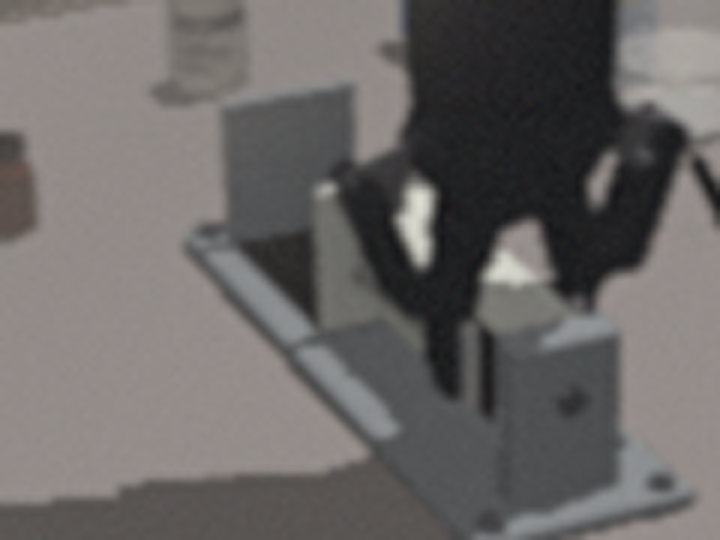

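The scene crop shows the bay open, but the button is hidden by the finger. I'll continue by feel.

```bash
python3 -m jog '{"gripper":[1,1],"travel":[[-0.2,0,0],[-0.4,0,0]],"turn":[0,0]}' 40
```

```text
time: 8.97
ee_pos: [0.4791, -0.1003, 0.101]
ee_rot: [-2.267, -2.174, -0.0]
contact_force: [-2.3, 4.1, 6.6]
finger_gap: 0.0352
finger_force: 51.4
```

```bash
python3 -m jog '{"gripper":[1,1],"travel":[[-0.2,0,0],[-0.4,0,0]],"turn":[0,0]}' 40
```

```text
time: 9.13
ee_pos: [0.4791, -0.1005, 0.101]
ee_rot: [-2.267, -2.174, -0.001]
contact_force: [-2.0, 4.5, 8.4]
finger_gap: 0.0351
finger_force: 51.4
```

```bash
python3 -m jog '{"gripper":[1,1],"travel":[[-0.2,0,0],[-0.3,0,0]],"turn":[0,0]}' 40
```

```text
time: 9.3
ee_pos: [0.479, -0.1006, 0.101]
ee_rot: [-2.266, -2.174, -0.001]
contact_force: [-2.0, 6.0, 8.3]
finger_gap: 0.0354
finger_force: 51.4
```

The force climbs while the motion has nearly stopped, so the button is caught. I'll back off into the play, release, lift and look.

```bash
python3 -m jog '{"gripper":[1,1,1],"travel":[[0.6,0,0],[1.1,0,0],[1.1,0,0]],"turn":[0,0,0]}' 40; python3 -m jog '{"gripper":[-1,-1,-1,-1],"travel":[[0,0,0],[0,0,0],[0,0,0],[0,0,0]],"turn":[0,0,0,0]}'; python3 -m jog '{"gripper":[-1,-1,-1,-1],"travel":[[0,0,-40],[0,0,-80],[0,0,-110],[0,0,-110]],"turn":[0,0,0,0]}'; python3 - <<'E'
from h import *
im,K,E=grab('wrist','w3'); 
q=proj(K,E,(.458,-.0187,.048)); print(q)
u,v=q.astype(int); u0=max(u-60,0); v0=max(v-60,0)
a=cv2.resize(cv2.imread('pics/w3.png')[v0:v0+110,u0:u0+130],None,fx=4,fy=4,interpolation=cv2.INTER_CUBIC)
im,K,E=grab('scene','s3'); q=proj(K,E,(.458,-.018,.048)); print(q); u,v=q.astype(int)
b=cv2.resize(cv2.imread('pics/s3.png')[v-40:v+40,u-30:u+30],(280,440),interpolation=cv2.INTER_CUBIC)
cv2.imwrite('pics/c4.png',np.hstack([a[:440],np.zeros((max(0,440-len(a)),a.shape[1],3),np.uint8),b] if len(a)>=440 else [cv2.resize(a,(500,440)),b]))
E
```

```text
time: 9.55
ee_pos: [0.4791, -0.1004, 0.101]
ee_rot: [2.268, 2.174, -0.0]
contact_force: [-2.1, 0.8, 5.5]
finger_gap: 0.0354
finger_force: 51.2
time: 9.88
ee_pos: [0.4796, -0.1004, 0.1008]
ee_rot: [2.268, 2.173, 0.0]
contact_force: [0.0, -0.0, -0.1]
finger_gap: 0.0814
finger_force: 0.0
time: 10.22
ee_pos: [0.4818, -0.1014, 0.2156]
ee_rot: [2.265, 2.169, 0.009]
contact_force: [1.2, 0.4, -1.4]
finger_gap: 0.0857
finger_force: 0.0
[276.97614253  88.13217668]
[300.05082744 201.96020974]Traceback (most recent call last):
  File "<stdin>", line 8, in <module>
    return _nx.concatenate(arrs, 1, dtype=dtype, casting=casting)
           ~~~~~~~~~~~~~~~^^^^^^^^^^^^^^^^^^^^^^^^^^^^^^^^^^^^^^^
ValueError: all the input array dimensions except for the concatenation axis must match exactly, but along dimension 0, the array at index 0 has size 440 and the array at index 1 has size 0
```

```bash
python3 - <<'E'
import cv2,numpy as np
a=cv2.imread('pics/w3.png')[30:160,210:340]; b=cv2.imread('pics/s3.png')[160:240,260:340]
f=lambda i:cv2.resize(i,(400,400),interpolation=cv2.INTER_CUBIC)
cv2.imwrite('pics/c4.png',np.hstack([f(a),f(b)]))
E
```

```text
(no output)
```

View pics/c4.png

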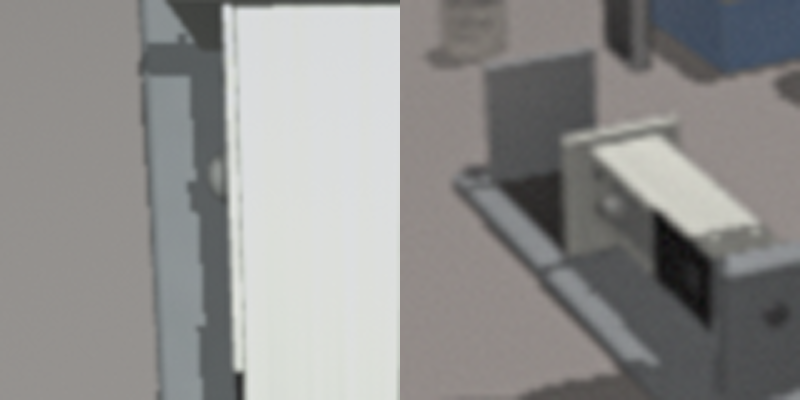

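The left crop shows the button standing proud of the plate at wrist px (280,88), and the right crop shows it in the window. It is locked wide, so next is the bottle.

```bash
python3 -m jog '{"gripper":[-1,-1,-1,-1,-1],"travel":[[-239,0,0],[-239,0,0],[-239,0,0],[-239,0,0],[-239,0,0]],"turn":[0,0,0,0,0]}'; python3 -m jog '{"gripper":[-1,-1,-1],"travel":[[-31,0,0],[-31,0,0],[-31,0,0]],"turn":[0,0,0]}'; python3 - <<'E'
from h import *
im,K,E=grab('wrist','w4'); print(status.observe()['joints'].round(2))
h=cv2.cvtColor(im,cv2.COLOR_RGB2HSV)
m=((h[...,0]<14)&(h[...,1]>120)&(h[...,2]>25)).astype(np.uint8); m=cv2.morphologyEx(m,cv2.MORPH_OPEN,np.ones((3,3)))
n,l,st,c=cv2.connectedComponentsWithStats(m)
for i in range(1,n):
  if st[i,4]>100: print('brown',st[i],c[i].round(1))
w=((h[...,1]<40)&(h[...,2]>190)).astype(np.uint8)
n,l,st,c=cv2.connectedComponentsWithStats(w)
for i in range(1,n):
  if st[i,4]>100: print('white',st[i],c[i].round(1),cast(K,E,c[i],.09).round(4))
print(proj(K,E,(.473,-.314,.09)),proj(K,E,(.473,-.314,.0)))
E
```

```text
time: 10.73
ee_pos: [0.4696, -0.3096, 0.2091]
ee_rot: [-2.266, -2.173, 0.001]
contact_force: [1.1, -0.3, -0.6]
finger_gap: 0.0855
finger_force: 0.0
time: 10.98
ee_pos: [0.4676, -0.3412, 0.2091]
ee_rot: [-2.271, -2.168, 0.003]
contact_force: [0.3, 0.7, -1.1]
finger_gap: 0.0852
finger_force: 0.0
[ 0.05  0.53  0.71  1.84 -0.42  0.93  0.9 ]
brown [535  53  12  13 129] [540.4  58.8]
brown [ 294  137   68   70 2654] [326.  168.6]
white [  45    0  125  120 3021] [98.6 63.2] [ 0.3538 -0.2437  0.09  ]
white [ 527   30   77   90 3314] [559.7  75.2] [ 0.601  -0.2614  0.09  ]
white [314 167  31  30 722] [328.8 181.4] [ 0.4745 -0.3143  0.09  ]
white [102 233  21  30 313] [112.1 250. ] [ 0.3368 -0.3521  0.09  ]
[326.25210971 181.10089691] [324.39955185 157.31518495]
```

View pics/w4.png

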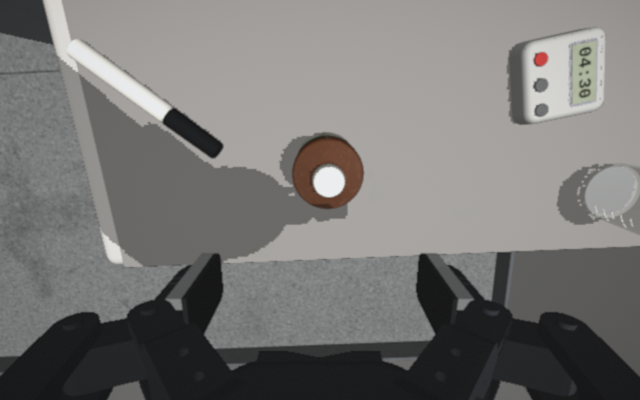

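The bottle cap is at (329,181), so the axis is at (0.4745, −0.314), which agrees with the top view. The fingers clear the marker and the timer.

```bash
python3 -m jog '{"gripper":[-1,-1,-1,-1,-1],"travel":[[27,5.7,10],[27,5.7,45],[27,5.7,80],[27,5.7,104],[27,5.7,104]],"turn":[0.5,0.5,0.5,0.5,0.5]}' 25; python3 -m jog '{"gripper":[1,1,1,1,1],"travel":[[0,0,0],[0,0,0],[0,0,0],[0,0,0],[0,0,0]],"turn":[0,0,0,0,0]}' 25;  python3 -m jog '{"gripper":[1,1],"travel":[[0,0,0],[0,0,0]],"turn":[0,0]}' 25
```

```text
time: 11.45
ee_pos: [0.4742, -0.3083, 0.1018]
ee_rot: [-2.268, -2.161, 0.003]
contact_force: [-1.5, 0.7, -0.8]
finger_gap: 0.0856
finger_force: 0.0
time: 11.87
ee_pos: [0.4768, -0.3128, 0.1084]
ee_rot: [2.275, 2.163, 0.002]
contact_force: [-1.1, 2.2, 7.9]
finger_gap: 0.0464
finger_force: 25.5
time: 12.03
ee_pos: [0.4768, -0.3128, 0.1084]
ee_rot: [2.276, 2.163, 0.002]
contact_force: [-1.5, 2.1, 6.3]
finger_gap: 0.0468
finger_force: 25.5
```

```bash
python3 -m jog '{"gripper":[1,1,1,1,1],"travel":[[0,0,-4],[0,0,-15],[0,0,-40],[0,0,-75],[0,0,-100]],"turn":[0,0,0,0,0]}' 25; python3 -m jog '{"gripper":[1,1],"travel":[[0,0,0],[0,0,0]],"turn":[0,0]}' 25
```

```text
time: 12.45
ee_pos: [0.4759, -0.3131, 0.2098]
ee_rot: [2.277, 2.162, 0.0]
contact_force: [0.3, -0.3, -0.2]
finger_gap: 0.0466
finger_force: 26.0
time: 12.62
ee_pos: [0.4767, -0.313, 0.2091]
ee_rot: [2.275, 2.162, 0.003]
contact_force: [0.8, 0.4, -1.1]
finger_gap: 0.0462
finger_force: 26.0
```

```bash
python3 -m jog '{"gripper":[1,1,1,1,1],"travel":[[15,0,0],[45,-1,0],[80,-2,0],[115,-3,0],[150,-4,0]],"turn":[0,0,0,0,0]}' 25; python3 -m jog '{"gripper":[1,1,1,1,1],"travel":[[35,-1,0],[70,-2,0],[105,-3,0],[140,-4,0],[170,-5,0]],"turn":[0,0,0,0,0]}' 25;  python3 -m jog '{"gripper":[1,1,1,1],"travel":[[25,-1,0],[45,-1.5,0],[57,-2,0],[57,-2,0]],"turn":[0,0,0,0]}' 25; python3 - <<'E'
from h import *
im,K,E=grab('wrist','w5'); s=status.observe(); print(s['ee_pos'],s['ee_rot'])
a=cv2.imread('pics/w5.png'); im,K,E=grab('scene','s5'); b=cv2.imread('pics/s5.png')
q=proj(K,E,(.4855,.067,.08)); u,v=q.astype(int); print(u,v)
cv2.imwrite('pics/c5.png',np.hstack([cv2.resize(a,(480,300)),cv2.resize(b[v-75:v+75,u-75:u+75],(300,300))]))
E
```

```text
time: 13.03
ee_pos: [0.4788, -0.1609, 0.2061]
ee_rot: [-2.277, -2.163, 0.001]
contact_force: [1.5, 0.4, -0.9]
finger_gap: 0.0465
finger_force: 26.0
time: 13.45
ee_pos: [0.4824, 0.0101, 0.2062]
ee_rot: [-2.275, -2.165, 0.001]
contact_force: [0.6, 0.2, -0.9]
finger_gap: 0.0462
finger_force: 26.0
time: 13.78
ee_pos: [0.4838, 0.0673, 0.2061]
ee_rot: [-2.272, -2.168, 0.001]
contact_force: [0.5, 0.5, -0.3]
finger_gap: 0.0462
finger_force: 26.0
[0.48382664 0.0652277  0.20632911] [-2.27479588e+00 -2.16635383e+00  1.38197553e-03]
294 174
```

View pics/c5.png

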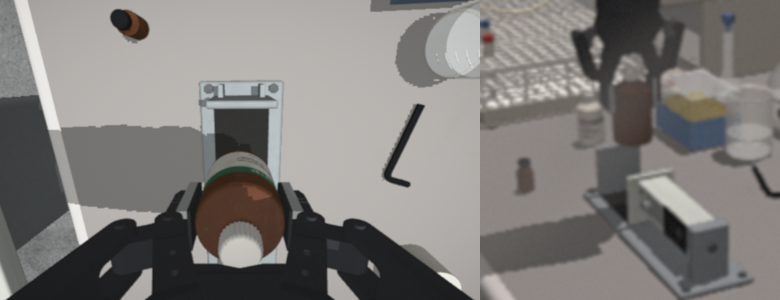

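The bottle hangs upright over the bay. I'll check the fixed jaw's inner top edge, at about (321,144) in the full wrist frame, against the expected y.

```bash
python3 - <<'E'
from h import *
K,E=load('w5'); print(cast(K,E,(321,144),.072)); im=cv2.imread('pics/w5.png',0); print(im[120:170,321])
print(cast(K,E,(265,146),.072),cast(K,E,(377,141),.072))
E
```

```text
[0.48721324 0.11461133 0.072     ]
[186 187 187 187 187 186 168 118  82  78  80  81  82  97 133 164 180 189
 189 186 184 180 171 155 128  77  51  50  51  51  51  52  52  51  51  51
  51  52  52  52  52  53  52  53  52  51  51  52  52  51]
[0.45259906 0.11501437 0.072     ] [0.52168571 0.11481992 0.072     ]
```

```bash
python3 -m jog '{"gripper":[1,1,1,1,1],"travel":[[1.5,1.5,15],[1.5,1.5,40],[1.5,1.5,65],[1.5,1.5,80],[1.5,1.5,84]],"turn":[0,0,0,0,0]}' 25; python3 -m jog '{"gripper":[1,1,1,1],"travel":[[0,0,1],[0,0,2.5],[0,0,4],[0,0,4]],"turn":[0,0,0,0]}' 25
```

```text
time: 14.3
ee_pos: [0.4845, 0.0637, 0.1207]
ee_rot: [-2.28, -2.16, 0.006]
contact_force: [0.2, -0.5, -0.3]
finger_gap: 0.0469
finger_force: 25.9
time: 14.63
ee_pos: [0.4862, 0.0659, 0.1194]
ee_rot: [2.277, 2.163, 0.002]
contact_force: [-0.5, -0.1, -0.4]
finger_gap: 0.0462
finger_force: 26.0
```

```bash
python3 -m jog '{"gripper":[1,1,1],"travel":[[0,0,0.7],[0,0,1.5],[0,0,1.5]],"turn":[0,0,0]}' 25; python3 -m jog '{"gripper":[1,1,1],"travel":[[0,0,0.7],[0,0,1.2],[0,0,1.2]],"turn":[0,0,0]}' 25
```

```text
time: 14.88
ee_pos: [0.4859, 0.0662, 0.1174]
ee_rot: [2.277, 2.164, 0.001]
contact_force: [-1.1, 0.3, -0.9]
finger_gap: 0.0468
finger_force: 26.0
time: 15.13
ee_pos: [0.4859, 0.0662, 0.1164]
ee_rot: [-2.277, -2.164, -0.001]
contact_force: [-2.9, 0.9, 7.6]
finger_gap: 0.0464
finger_force: 26.7
```

Contact at the expected height. Release, rise and look.

```bash
python3 -m jog '{"gripper":[-1,-1,-1,-1,-1],"travel":[[0,0,0],[0,0,0],[0,0,0],[0,0,0],[0,0,0]],"turn":[0,0,0,0,0]}'; python3 -m jog '{"gripper":[-1,-1,-1,-1,-1],"travel":[[0,0,-10],[0,0,-40],[0,0,-75],[0,0,-110],[0,0,-140]],"turn":[0,0,0,0,0]}'; python3 - <<'E'
from h import *
grab('wrist','w6'); a=cv2.imread('pics/w6.png'); im,K,E=grab('scene','s6'); b=cv2.imread('pics/s6.png')
cv2.imwrite('pics/c6.png',np.hstack([cv2.resize(a,(480,300)),cv2.resize(b[100:250,220:370],(300,300))]))
print(status.observe()['contact_force'])
E
```

```text
time: 15.55
ee_pos: [0.4857, 0.066, 0.1159]
ee_rot: [-2.277, -2.164, 0.0]
contact_force: [0.4, -0.1, 0.3]
finger_gap: 0.0852
finger_force: 0.0
time: 15.97
ee_pos: [0.4857, 0.0653, 0.2586]
ee_rot: [2.278, 2.162, 0.0]
contact_force: [0.3, 2.3, -0.4]
finger_gap: 0.0854
finger_force: 0.0
[ 0.55313447 -0.32986352 -0.22257465]
```

View pics/c6.png

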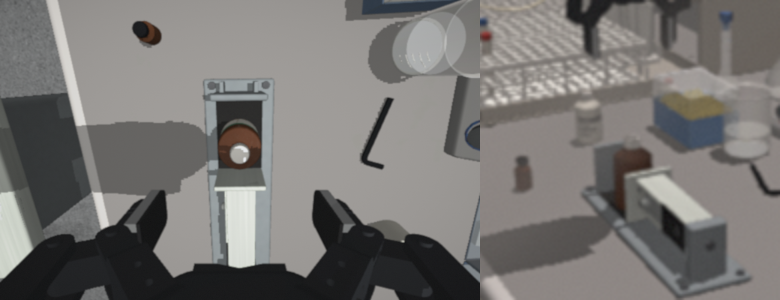

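The bottle, at (240,150) in the left half, stands upright between the two jaws. The gripper is clear, so I'm handing in.

```bash
python3 -c "
from workcell import workorder; print(workorder.sign_off())"
```

```text
the job is handed in; nothing more can be done
None
```

The bay is locked on its wide setting, with the button popped out in the lock plate's hole, and the large bottle stands upright between the jaws; no other item was handled, and I handed the job in at about 16 s of robot time.

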